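# Put the carving-knife case away in its drawer

### The arm

A 6-joint arm with a two-finger parallel gripper is mounted at the origin on the work surface. World frame = base frame: x ahead of the robot, y to its left, z up, the work surface at z = 0. Lengths are in m, angles in rad, forces in N, time in s.
With the tool pointing down it reaches from about 0.35 to 0.725 m from the base axis. Payload 4.3 kg.
Tool frame: the origin (TCP) lies between the finger pads; the fingertips stand 11 mm ahead of it and the grasp point (between the pads) lies 8 mm behind it; z points along the fingers, y is the line along which they close (so a half turn about z gives the same grasp; the last joint's range is limited). The gripper opens to 85 mm and grips with 20 to 120 N. Pads are 22 mm wide; open, the fingers measure 114 mm over their backs; the gripper's body (76 mm by 85 mm) begins 54 mm behind the grasp point. The pads swing forward as they close: fully open they stand 13 mm farther back than shut.
Start: joints at [1.102, 0.377, 0.081, 1.274, 0, 1.46], TCP at [0.202, 0.538, 0.214] pointing down, gripper open.
Joint ranges: [-2.72, 2.72], [-0.84, 1.66], [-1.02, 1.22], [-1.77, 2.12], [-1.37, 1.28], [-3.14, 3.14]. Speed limits (rad/s): [2.57, 2.57, 3.14, 3.14, 3.14, 3.14].

### API

Orientations are given as a unit quaternion [x, y, z, w].
In Python, from bench import monitor, cams, r gives the robot as it stands. The module is installed in compiled form; this text tells all that it offers.
- The arm moves only by the tool arm_command, never from a script. Its argument "steps" is text: rows parted by semicolons, each of 7 numbers parted by spaces: the turn, a rotation vector about the tool's x, y, z in degrees, then the shift along the tool's x, y, z in cm, then the closure, from -1 (fully open) to 1 (shut). In form: rx ry rz tx ty tz hand; .... A call has 1 to 20 rows; each row shifts and turns the commanded pose from where the row before left it, along the tool's axes as they then stand; what a row does not reach is not made up. A row lasts 1/12 s, in which the tool goes at most 41.7 mm and 7.16 degrees, less where a joint would pass 70% of its speed; a pose out of reach is approached as far as the arm can. A call with a gripper value outside its range is refused whole. The fingers move at their own pace and stop on an object; the grip force is fixed at half the most. Time passes only in rows, so rows that do not move let the fingers close. It gives the time, the measured TCP pose, the force, the opening and the grip force at its end, in the units of the state.
- monitor.sense(): the state, without advancing time (a new reading comes with each control period).
- cams.capture(name): name is "scene" or "top" or "wrist"; returns the picture (420x560x3 uint8, blue, green, red); there is no depth.
- cams.camera_info(name): a dict with "fx", "fy", "cx", "cy" (pixels), "extrinsics" (4x4, takes a point from world to camera coordinates); the wrist camera has in their place "hand_eye" (4x4, takes a point from camera to tool coordinates, whose origin is the TCP and whose axes are the flange's). Camera axes: x right, y up, looking along -z (the intrinsics and any distortion apply to the point x, -y, -z); pixel columns grow to the right and rows downward; lengths in m; the calibration is good to about 2 mm. A picture is of the moment at which its call begins: read the wrist's pose just before it. camera_info takes no time and is no camera call.
- r.job_done(): hands the job in; it is judged then, once.
The state is a dict: "clock": time; "joint_pos": joint angles; "qvel": joint speeds; "effort": joint torques, N m; "tcp_pos": TCP position; "tool_rot": TCP orientation; "contact_force": force on the tool from outside, world axes, zero at the start; "wrist_torque": the same for the moment, N m; "finger_gap": opening from 0.0 (shut) to 1.0 (fully open); "finger_force": force on a finger pad.
Only numpy, scipy, OpenCV 4.12 (cv2) and the standard library are available. Lean on these libraries where they do the work, as an engineer would, in place of code of your own. Each camera call takes 0.05 s, during which the arm holds its last target. There are 200 camera calls.

### The job

Take the rectangular wooden knife case (the one with square corners and two clasps, not the arch-topped plaque) out of the sloping rack and stand it upright, clasps up, between the two ribs across the open drawer, setting it down rather than dropping it. Once you have let go of it, slide the drawer fully home without slamming it. Leave the plaque, the figure between rack and cabinet and everything else where they are.

Things in the scene. Friction and masses are not known exactly. Their poses are not given: they have to be found in the camera images.
- case: Flat wooden knife case, 28 thick (its x), 110 wide (y), 100 mm high (z), square corners, dark seam, two small brass clasps on its top edge; 0.2 to 0.45 kg. To be gripped across its thickness, at the top. Origin: centre of its underside; z points to the clasps. It leans 35 degrees in the rack's groove, top towards the robot; its upper 45 mm clear the back rest; draw it out along its z.
- plaque: Wooden plaque of the same thickness (28 mm), 100 wide, 110 high with a round arched top; leans beside the case in the rack's other place (which is which varies). Origin and axes as the case's. Not to be moved.
- rack: Dark steel rack, fixed, 256 mm wide (y), with one groove for two things side by side, 126 mm apart. Origin on the table, 70 mm beyond the groove; -x faces the robot. The groove's floor is 32 mm above the table and tilted 35 degrees; the back rest under the leaning things rises 55 mm along them, the far lip 20 mm. Highest point about 70 mm.
- cabinet: Grey fixed cabinet, 250 deep (x) x 210 wide (y) x 142 mm high, with one drawer sliding out of its -x face; a small figure is fixed on its top at the back. Origin on the table, under the middle of the carcass's front edge. The cabinet and the rack may be on either side.
- drawer (a joint): Drawer opening in m: 0 fully shut, up to 0.19; starts open. It slides out along the cabinet's -x with light friction (2 N). Inside 172 mm wide, side walls 72 mm high; front panel 15 mm thick, top edge 134 mm above the table; things up to 114 mm above the drawer's floor pass into the carcass.
- bay (a point): Centre of the drawer's bay, on the drawer's floor (18 mm above the table), moving with the drawer; axes as the cabinet's. The bay lies between two plywood ribs across the drawer, 37 mm apart (along x) and 40 mm high, 172 mm long (y). Its centre is 70 mm behind the back face of the front panel.
- lip (a point): Middle of the outer edge of the steel finger lip on the drawer front: a bar 140 long (y), 18 deep (x), 10 mm high (z), sticking out 18 mm from the panel's face towards -x, 117 mm above the table. Moves with the drawer; axes as the cabinet's.
- figure_tall: Carved square figure, 120 high, 40 mm square foot, standing between rack and cabinet. Origin: centre of its underside.
- jar: Closed jar, 64 across, 85 mm high, on the table beyond the rack. Origin: centre of its underside.
- chisel: Screwdriver 200 mm long lying far to the right. Origin at its middle.
- mug: White mug, 76 across, 90 mm high, far to the left. Origin: centre of its underside.
Mind the look-alikes: they are no part of the job. Leave any green or red look-alike of the case alone.

How it is judged:
By the outcome, as a careful person would: the job done as asked, in the order asked, and still so for the second after the job is handed in, with the robot touching nothing.
It also fails if it takes over 58 s, if anything falls off the work surface, if the arm or the gripper's body presses on something with over 40 N, if the wrist force passes 120 N, or if a joint passes its speed limit or range.

## Working session

There is one attempt and no reset: what is moved stays moved. The work goes in short steps, Python scripts to look and compute and a tool call to move; the robot and the scene stay as the last step left them, time stands still between calls to the robot, and variables do not carry over. Pictures are saved under pics/ and viewed, at most 10 in all, crops included, and the job is handed in when it is done.

Besides the shell and the picture viewer there is one more tool, called after "Call:" as name(argument=value, ...) on one line, values as JSON. arm_command: Moves the arm, as the interface text tells. Its arguments: {"type":"object","properties":{"steps":{"type":"string"}},"required":["steps"]}

```bash
mkdir -p pics; python3 - <<'E'
from bench import monitor,cams,r
import cv2,numpy as np
np.set_printoptions(precision=4,suppress=True)
s=monitor.sense();print({k:np.round(v,3) for k,v in s.items()})
for n in("scene","top"):
    cv2.imwrite(f"pics/{n}0.png",cams.capture(n))
for n in("scene","top","wrist"):
    print(n,cams.camera_info(n))
E
```

```text
{'clock': np.float64(0.0), 'joint_pos': array([1.102, 0.378, 0.08 , 1.274, 0.   , 1.461]), 'qvel': array([ 0.001, -0.001, -0.002, -0.002, -0.001, -0.001]), 'effort': array([  0.002, -46.36 ,  26.988,   0.021,   0.   ,   0.   ]), 'tcp_pos': array([0.202, 0.538, 0.213]), 'tool_rot': array([ 0.178,  0.984, -0.001, -0.   ]), 'contact_force': array([-1.139, -0.047, -0.414]), 'wrist_torque': array([ 0.035,  0.016, -0.025]), 'finger_force': np.float64(0.0), 'finger_gap': np.float64(1.0)}
scene {'fx': 391.1676363816626, 'fy': 391.1676363816626, 'cx': 269.0887952789398, 'cy': 208.04782565552736, 'extrinsics': array([[ 0.4603,  0.8877,  0.0084, -0.2657],
       [-0.6833,  0.3482,  0.6418,  0.3   ],
       [ 0.5668, -0.3011,  0.7668, -1.7119],
       [ 0.    ,  0.    ,  0.    ,  1.    ]])}
top {'fx': 536.9581876888366, 'fy': 536.9581876888366, 'cx': 276.0862274678713, 'cy': 209.42536485955173, 'extrinsics': array([[ 0.0262, -0.9997, -0.0035, -0.0243],
       [ 0.9988,  0.026 ,  0.0415, -0.5613],
       [-0.0414, -0.0046,  0.9991, -1.6986],
       [ 0.    ,  0.    ,  0.    ,  1.    ]])}
wrist {'fx': 363.12438762991246, 'fy': 363.12438762991246, 'cx': 279.8455050184289, 'cy': 213.36672391736462, 'hand_eye': array([[ 0.0008,  0.9507,  0.3102,  0.0805],
       [ 1.    , -0.001 ,  0.0004, -0.0004],
       [ 0.0007,  0.3102, -0.9507, -0.1601],
       [ 0.    ,  0.    ,  0.    ,  1.    ]])}
```

View pics/scene0.png

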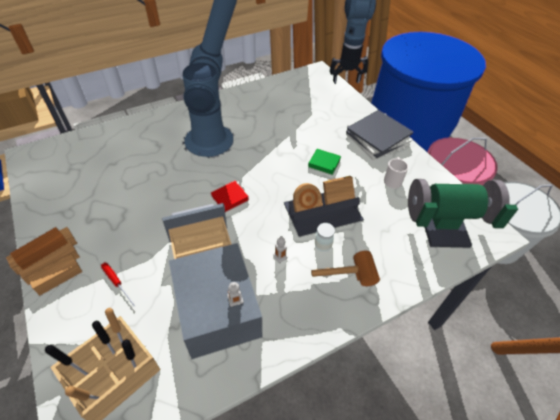

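View pics/top0.png

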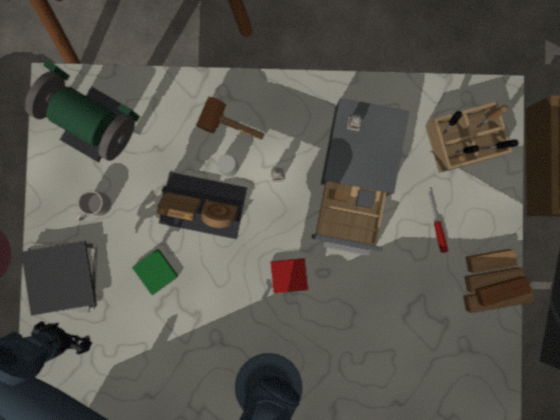

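The scene view shows the rack at (323,205) with the square case at about (341,190) and the round-topped plaque at (306,197). The open drawer is at (200,235) and the figure at (281,248). In the top view the case is at (180,207), the plaque at (219,213), the drawer at (352,213) and the lip at (345,248).

Things that could be taken for the case: plaque top(219,213), green box (155,271), red box (290,275), wood blocks (500,280). I choose the one at (180,207), which has square corners, and check it in a close crop.

```bash
python3 - <<'E'
import cv2,numpy as np
t=cv2.imread("pics/top0.png");s=cv2.imread("pics/scene0.png")
a=cv2.resize(t[165:245,150:255],None,fx=3.8,fy=3.8,interpolation=2)
b=cv2.resize(s[165:245,275:380],None,fx=3.8,fy=3.8,interpolation=2)
c=cv2.resize(t[170:260,305:415],(399,290),interpolation=2)
d=cv2.resize(s[195:285,155:265],(399,290),interpolation=2)
a=cv2.resize(a,(399,304));b=cv2.resize(b,(399,304))
cv2.imwrite("pics/crop1.png",np.vstack([np.hstack([a,b]),np.hstack([c,d])]))
E
```

```text
(no output)
```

View pics/crop1.png

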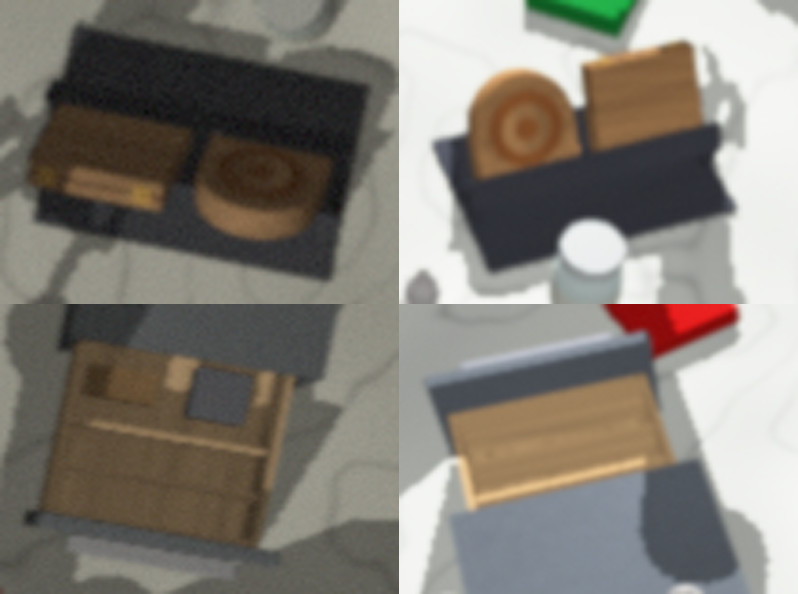

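The crop shows the case on the left, with square corners and two clasps at about (45,178) and (145,193) in the crop. The arched plaque is on the right. The drawer has two ribs, a front bay and clutter only at the back. Next I cast rough rays.

```bash
cat > h.py <<'E'
import numpy as np,cv2
from scipy.spatial.transform import Rotation as R
from bench import monitor,cams,r
np.set_printoptions(precision=4,suppress=True)
def ray(n,uv,pose=None):
    I=cams.camera_info(n);u,v=uv
    d=np.array([(u-I["cx"])/I["fx"],-(v-I["cy"])/I["fy"],-1])
    if n=="wrist":
        T=np.eye(4);T[:3,:3]=R.from_quat(pose[1]).as_matrix();T[:3,3]=pose[0];T=T@I["hand_eye"]
    else: T=np.linalg.inv(I["extrinsics"])
    return T[:3,3],T[:3,:3]@d
def hit(n,uv,z,pose=None):
    o,d=ray(n,uv,pose);return o+d*(z-o[2])/d[2]
def ang(p,q): return np.degrees(np.arctan2(q[1]-p[1],q[0]-p[0]))
def wshot(name):
    s=monitor.sense();im=cams.capture("wrist");cv2.imwrite(name,im)
    np.savez(name+".npz",p=s["tcp_pos"],q=s["tool_rot"]);return s
def wpose(name):
    z=np.load(name+".npz");return z["p"],z["q"]
E
python3 - <<'E'
from h import *
A=lambda p:(150+p[0]/3.8,165+p[1]/3.8)
C=lambda p:(305+p[0]/3.627,170+(p[1]-304)/3.222)
for nm,p,z in[("rackfarL",(75,25),.055),("rackfarR",(368,87),.055),("rackNearL",(38,220),.0),("rackNearR",(335,278),.0),("caseTopL+",(35,160),.122),("caseTopR+",(168,185),.122),("caseTopL-",(30,188),.106),("caseTopR-",(162,210),.106)]:
    print(nm,hit("top",A(p),z))
P={}
for nm,p,z in[("cabFL",(62,345),.142),("cabFR",(328,382),.142),("panL",(28,515),.134),("panR",(278,560),.134),("lipL",(75,550),.122),("lipR",(235,577),.122),("ribL",(90,423),.058),("ribR",(265,453),.058)]:
    P[nm]=hit("top",C(p),z);print(nm,P[nm])
for a in("cabF","pan","lip","rib"): print(a,ang(P[a+"R"],P[a+"L"])-90)
for n,p in(("fig",(278,174)),):print(n,hit("top",p,.12))
E
```

```text
rackfarL [0.6693 0.3245 0.055 ]
rackfarR [0.6246 0.0828 0.055 ]
rackNearL [0.5094 0.3613 0.    ]
rackNearR [0.4671 0.1093 0.    ]
caseTopL+ [0.5551 0.3384 0.122 ]
caseTopR+ [0.5382 0.2334 0.122 ]
caseTopL- [0.5334 0.3452 0.106 ]
caseTopR- [0.5187 0.24   0.106 ]
cabFL [ 0.6386 -0.1437  0.142 ]
cabFR [ 0.6103 -0.3602  0.142 ]
panL [ 0.4826 -0.1203  0.134 ]
panR [ 0.4468 -0.3241  0.134 ]
lipL [ 0.4513 -0.1602  0.122 ]
lipR [ 0.43   -0.2916  0.122 ]
ribL [ 0.5719 -0.176   0.058 ]
ribR [ 0.547  -0.3259  0.058 ]
cabF -7.4502533789598
pan -9.949047754550378
lip -9.240353753807298
rib -9.454774868239767
fig [ 0.6635 -0.0131  0.12  ]
```

```bash
cat >> h.py <<'E'
XR=lambda a:np.array([np.cos(np.radians(a)),np.sin(np.radians(a)),0])
def pose(yaw,tilt): # tool x = left (y of frame), tool z leaning outwards by tilt
    x=XR(yaw);t=np.radians(tilt);zt=np.sin(t)*x-np.cos(t)*np.array([0,0,1.]);yt=np.cos(t)*x+np.sin(t)*np.array([0,0,1.])
    return R.from_matrix(np.c_[np.cross(yt,zt),yt,zt])
def plan(p,Rt=None):
    s=monitor.sense();R0=R.from_quat(s["tool_rot"]);Rt=Rt or R0
    d=np.array(p)-s["tcp_pos"]
    print("clock",s["clock"],"shift first (cm)",R0.inv().apply(d)*100,"| rot (deg)",(R0.inv()*Rt).as_rotvec(degrees=True),"| shift after rot (cm)",Rt.inv().apply(d)*100)
E
python3 -c "
from h import *
plan([.468,.301,.212],pose(-10,35))"
```

```text
clock 0.1 shift first (cm) [-33.2565 -12.8202   0.1526] | rot (deg) [-29.2364 -24.1514  76.8155] | shift after rot (cm) [-18.6973  24.7789  17.5154]
```

Call:
arm_command(steps="0 0 0 -3.33 -1.28 0 -1;0 0 0 -3.33 -1.28 0 -1;0 0 0 -3.33 -1.28 0 -1;0 0 0 -3.33 -1.28 0 -1;0 0 0 -3.33 -1.28 0 -1;0 0 0 -3.33 -1.28 0 -1;0 0 0 -3.33 -1.28 0 -1;0 0 0 -3.33 -1.28 0 -1;0 0 0 -3.33 -1.28 0 -1;0 0 0 -3.33 -1.28 0 -1;-2.25 -1.86 5.91 0 0 0 -1;-2.25 -1.86 5.91 0 0 0 -1;-2.25 -1.86 5.91 0 0 0 -1;-2.25 -1.86 5.91 0 0 0 -1;-2.25 -1.86 5.91 0 0 0 -1;-2.25 -1.86 5.91 0 0 0 -1;-2.25 -1.86 5.91 0 0 0 -1;-2.25 -1.86 5.91 0 0 0 -1;-2.25 -1.86 5.91 0 0 0 -1;-2.25 -1.86 5.91 0 0 0 -1")

```text
clock: 1.77
tcp_pos: [0.4681, 0.301, 0.2139]
tool_rot: [0.632, 0.737, 0.156, 0.185]
contact_force: [0.0, -0.1, 0.0]
finger_gap: 1.002
finger_force: 0.0
```

Call:
arm_command(steps="-2.25 -1.86 5.91 0 0 0 -1;-2.25 -1.86 5.91 0 0 0 -1;-2.25 -1.86 5.91 0 0 0 -1;0 0 0 0 0 0 -1;0 0 0 0 0 0 -1;0 0 0 0 0 0 -1")

```text
clock: 2.27
tcp_pos: [0.4688, 0.3016, 0.2141]
tool_rot: [0.73, 0.614, 0.194, 0.23]
contact_force: [1.3, -1.2, -1.2]
finger_gap: 0.998
finger_force: 0.0
```

```bash
python3 -c "
from h import *
plan([.468,.301,.212],pose(-10,35)); wshot('pics/w1.png'); print(monitor.sense()['tcp_pos'],monitor.sense()['joint_pos'])"
```

```text
clock 2.2667 shift first (cm) [-0.0699 -0.1778  0.137 ] | rot (deg) [ 0.0044 -0.0864  0.0613] | shift after rot (cm) [-0.0699 -0.1777  0.1371]
[0.4691 0.3015 0.2145] [ 0.7211  0.033  -0.5433  0.5803 -0.4636  2.367 ]
```

View pics/w1.png

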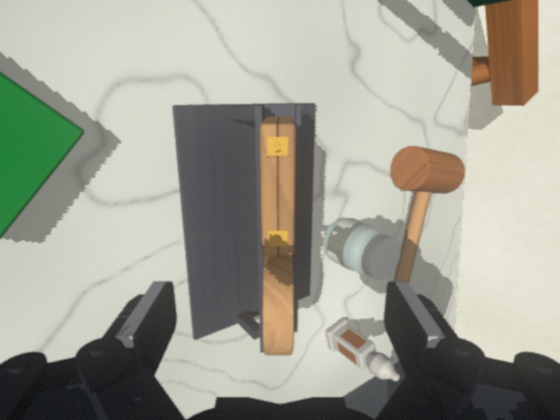

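The wrist view shows the case's top at columns 262–294 and rows 118–250, with clasps at (277,147) and (277,240). The plaque is below it at (278,305). The case lies square with the tool. Next I measure the edges.

```bash
python3 - <<'E'
from h import *
im=cv2.imread("pics/w1.png");hsv=cv2.cvtColor(im,cv2.COLOR_BGR2HSV)
m=((hsv[...,0]<28)&(hsv[...,1]>70)&(hsv[...,2]>70)).astype(np.uint8)
L=[];Rr=[]
for v in range(122,246,4):
    c=np.where(m[v,250:310])[0]+250
    L.append((v,c.min()));Rr.append((v,c.max()+1))
pl=np.polyfit(*np.array(L).T,1);pr=np.polyfit(*np.array(Rr).T,1);print(pl,pr)
print(L[::6],Rr[::6])
print("rows of first orange",[np.where(m[100:140,c])[0].min()+100 for c in range(264,294,4)])
g=cv2.cvtColor(im,cv2.COLOR_BGR2GRAY)
print(g[112:124,270],g[236:262,268],g[236:262,286])
p,q=wpose("pics/w1.png");Rm=R.from_quat(q).as_matrix()
# tool-frame rays
H=cams.camera_info("wrist")["hand_eye"]
def tr(uv):
    o,d=ray("wrist",uv,(np.zeros(3),[0,0,0,1]));return o,d
for zt in(.11,.12,.13):
    f=lambda uv:(lambda o,d:o+d*(zt-o[2])/d[2])(*tr(uv))
    for uv in((np.polyval(pl,130),130),(np.polyval(pr,130),130),(np.polyval(pl,235),235),(np.polyval(pr,235),235),(278,118),(278,251)): print(zt,f(uv))
E
```

```text
[  0.009  258.9478] [ -0.007  296.7821]
[(122, np.int64(263)), (146, np.int64(260)), (170, np.int64(260)), (194, np.int64(261)), (218, np.int64(261)), (242, np.int64(262))] [(122, np.int64(293)), (146, np.int64(296)), (170, np.int64(296)), (194, np.int64(296)), (218, np.int64(295)), (242, np.int64(295))]
rows of first orange [np.int64(119), np.int64(117), np.int64(117), np.int64(117), np.int64(117), np.int64(117), np.int64(117), np.int64(121)]
[ 77  75  74  75  79  93 103 103 100 101 102 118] [172 160 150 149 130 109 105 104 101  99 100  98  98  95  97  95  96  93
  92  96 102  96  88  87  86  81] [184 181 183 183 176 151 127 116 111 106 103  95  95  96  97 100  97  93
  90  84  81  80  82  81  80  86]
0.11 [ 0.055 -0.015  0.11 ]
0.11 [0.055  0.0111 0.11  ]
0.11 [-0.0271 -0.0155  0.11  ]
0.11 [-0.0271  0.0117  0.11  ]
0.11 [ 0.0635 -0.0019  0.11  ]
0.11 [-0.041 -0.002  0.11 ]
0.12 [ 0.0541 -0.0155  0.12  ]
0.12 [0.0541 0.0115 0.12  ]
0.12 [-0.0311 -0.0161  0.12  ]
0.12 [-0.031   0.0122  0.12  ]
0.12 [ 0.0629 -0.002   0.12  ]
0.12 [-0.0455 -0.002   0.12  ]
0.13 [ 0.0532 -0.0161  0.13  ]
0.13 [0.0532 0.012  0.13  ]
0.13 [-0.035  -0.0166  0.13  ]
0.13 [-0.035   0.0126  0.13  ]
0.13 [ 0.0623 -0.002   0.13  ]
0.13 [-0.0499 -0.0021  0.13  ]
```

Call:
arm_command(steps="0 0 0 0.85 -0.2 0 -1;0 0 0 0 0 1.6 -1;0 0 0 0 0 1.6 -1;0 0 0 0 0 1.6 -1;0 0 0 0 0 1.6 -1;0 0 0 0 0 1.6 -1;0 0 0 0 0 1.6 -1;0 0 0 0 0 1.6 -1;0 0 0 0 0 1.6 -1;0 0 0 0 0 1.6 -1;0 0 0 0 0 0 -1;0 0 0 0 0 0 -1;0 0 0 0 0 0 -1")

```text
clock: 3.4
tcp_pos: [0.5503, 0.2964, 0.0958]
tool_rot: [0.731, 0.613, 0.194, 0.23]
contact_force: [-0.1, 0.1, -0.1]
finger_gap: 0.999
finger_force: 0.0
```

```bash
python3 -c "
from h import *
wshot('pics/w2.png'); s=monitor.sense();print(s['tcp_pos'],s['joint_pos'],s['contact_force'])"
```

```text
[0.5505 0.2966 0.0963] [ 0.6042  0.2589 -0.6339  0.2126 -0.4141  2.2509] [-1.0732 -0.69    0.3232]
```

View pics/w2.png

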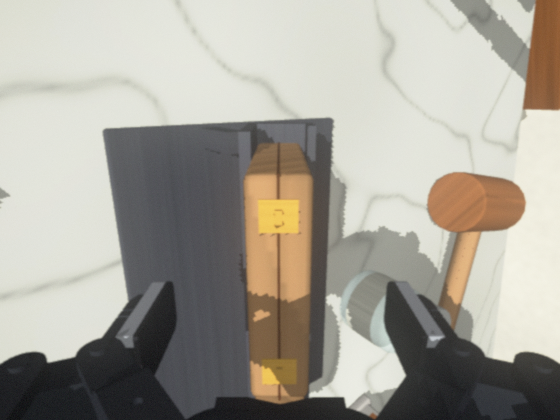

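The case sits midway between the open fingers: its edges are at columns 246 and 312, with clasps at (278,217) and (279,372). I'm closing the gripper.

Call:
arm_command(steps="0 0 0 0 0 0 1;0 0 0 0 0 0 1;0 0 0 0 0 0 1;0 0 0 0 0 0 1;0 0 0 0 0 0 1;0 0 0 0 0 0 1;0 0 0 0 0 0 1;0 0 0 0 0 0 1;0 0 0 0 0 0 1;0 0 0 0 0 0 1")

```text
clock: 4.28
tcp_pos: [0.5498, 0.2963, 0.0957]
tool_rot: [0.731, 0.613, 0.194, 0.23]
contact_force: [-5.4, -0.7, 5.9]
finger_gap: 0.3
finger_force: 58.5
```

Call:
arm_command(steps="0 0 0 0 0 -0.5 1;0 0 0 0 0 -1 1;0 0 0 0 0 -1 1;0 0 0 0 0 -1 1;0 0 0 0 0 -1 1;0 0 0 0 0 -1 1;0 0 0 0 0 -1 1;0 0 0 0 0 -1 1;0 0 0 0 0 -1 1;0 0 0 0 0 -0.5 1;0 0 0 0 0 0 1;0 0 0 0 0 0 1")

```text
clock: 5.28
tcp_pos: [0.4985, 0.3051, 0.1687]
tool_rot: [0.731, 0.613, 0.194, 0.23]
contact_force: [0.1, 0.5, -4.8]
finger_gap: 0.295
finger_force: 59.9
```

```bash
python3 -c "
from h import *
s=monitor.sense();print(s['tcp_pos'],s['contact_force'],s['finger_force'])
plan([.50,.31,.27]);
plan(s['tcp_pos'],pose(-9.4,0))
plan([.36,-0.1,.30]);
"
```

```text
[0.4985 0.3051 0.1687] [ 0.0578  0.4933 -4.8183] 59.85058307647705
clock 5.2833 shift first (cm) [ 0.5265  5.864  -8.2631] | rot (deg) [0. 0. 0.] | shift after rot (cm) [ 0.5265  5.864  -8.2631]
clock 5.2833 shift first (cm) [0. 0. 0.] | rot (deg) [35.0077  0.0766 -0.5838] | shift after rot (cm) [0. 0. 0.]
clock 5.2833 shift first (cm) [-42.2729   2.1491 -14.6198] | rot (deg) [0. 0. 0.] | shift after rot (cm) [-42.2729   2.1491 -14.6198]
```

Call:
arm_command(steps="0 0 0 0 0.79 -1.12 1;0 0 0 0 1.58 -2.25 1;0 0 0 0 1.58 -2.25 1;0 0 0 0 1.58 -2.25 1;0 0 0 0 0.79 -1.12 1;5 0 -0.08 0 0 0 1;5 0 -0.08 0 0 0 1;5 0 -0.08 0 0 0 1;5 0 -0.08 0 0 0 1;5 0 -0.08 0 0 0 1;5 0 -0.08 0 0 0 1;5 0 -0.08 0 0 0 1;0 0 0 0 0 0 1;0 0 0 -1.5 0 0 1;0 0 0 -2.5 0 0 1;0 0 0 -3 0 0 1;0 0 0 -3 0 0 1;0 0 0 -3 0 0 1;0 0 0 -3 0 0 1;0 0 0 -3 0 0 1")

```text
clock: 6.95
tcp_pos: [0.4674, 0.116, 0.2786]
tool_rot: [0.763, 0.646, 0.0, 0.002]
contact_force: [0.8, -0.7, -3.5]
finger_gap: 0.295
finger_force: 60.2
```

Call:
arm_command(steps="0 0 0 -3 0 0 1;0 0 0 -3 0 0 1;0 0 0 -3 0 0 1;0 0 0 -3 0 0 1;0 0 0 -3 0 0 1;0 0 0 -3 0 0 1;0 0 0 -3 0 0 1;0 0 0 -3 0 0 1;0 0 0 -3 0 0 1;0 0 0 -2 0 0 1;0 0 0 0 0 0 1;0 0 0 0 0 0 1;0 0 0 0 0 0 1")

```text
clock: 8.03
tcp_pos: [0.4198, -0.1682, 0.2791]
tool_rot: [0.763, 0.646, -0.0, 0.001]
contact_force: [0.3, 0.0, -4.3]
finger_gap: 0.296
finger_force: 60.2
```

```bash
python3 -c "
from h import *
wshot('pics/w3.png'); s=monitor.sense();print(s['clock'],s['tcp_pos'],s['joint_pos'],s['contact_force'])"
```

```text
8.0833 [ 0.4199 -0.1679  0.2791] [-0.52    0.1142 -0.097   1.3579 -0.001   1.2155] [ 0.6326  0.7703 -2.7038]
```

View pics/w3.png

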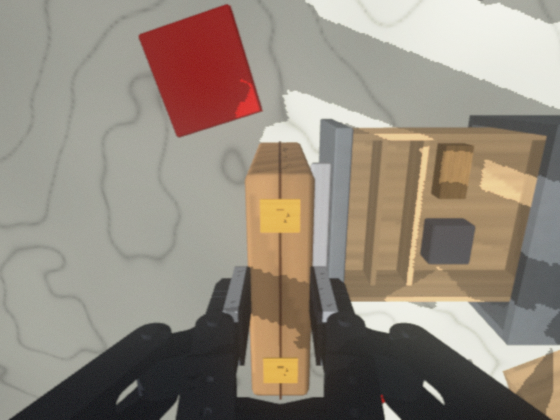

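The wrist view shows the held case in the middle, at columns 247–313. The drawer is to its right: panel top at columns 321–352, front rib near column 375, back rib near column 420, side walls at rows 132 and 298. Here is an enlarged crop.

```bash
python3 - <<'E'
import cv2
im=cv2.imread("pics/w3.png")[110:310,310:560]
cv2.imwrite("pics/c3.png",cv2.resize(im,(750,600),interpolation=cv2.INTER_CUBIC))
E
```

```text
(no output)
```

View pics/c3.png

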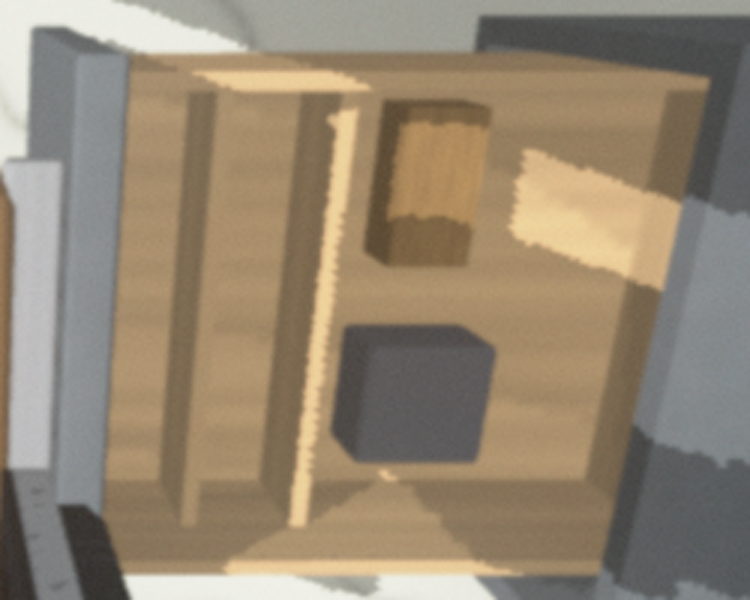

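```bash
python3 - <<'E'
from h import *
P=wpose("pics/w3.png")
c=lambda p:(310+p[0]/3,110+p[1]/3)
L={"panel outer top":((78,55),(57,490),.134),"panel inner top":((128,60),(102,500),.134),"front rib top":((213,95),(183,525),.058),"front rib foot":((188,95),(160,475),.018),"back rib top":((331,115),(291,525),.058),"back rib foot":((302,95),(262,475),.018),"carcass top front":((750,40),(605,570),.142),"lip outer top":((5,165),(8,470),.122)}
ax=XR(-9.4);ay=np.array([-ax[1],ax[0],0])
for k,(a,b,z) in L.items():
    A=hit("wrist",c(a),z,P);B=hit("wrist",c(b),z,P);M=(A+B)/2
    print(k,A[:2],B[:2],"yaw %.2f"%(ang(B,A)-90),"along x %.4f"%(M@ax),"ends",A@ax,B@ax)
for k,p,z in(("floor left",(245,92),.018),("floor right",(215,478),.018),("wall L top",(250,60),.09),("wall R top",(250,572),.09)):
    h=hit("wrist",c(p),z,P);print(k,h,"across %.4f"%(h@ay))
print("tool along",P[0]@ax,"across",P[0]@ay,"yaw",R.from_quat(P[1]).as_matrix()[:,1])
# held case in tool frame
o,d=ray("wrist",(280,216),(np.zeros(3),[0,0,0,1]));print("clasp y",(o+d*(-.024-o[2])/d[2]))
o,d=ray("wrist",(280,370),(np.zeros(3),[0,0,0,1]));print("clasp y",(o+d*(-.024-o[2])/d[2]))
E
```

```text
panel outer top [ 0.4732 -0.1235] [ 0.4513 -0.2542] yaw -9.50 along x 0.4869 ends 0.4870317126811161 0.4867969541406161
panel inner top [ 0.4866 -0.127 ] [ 0.4648 -0.26  ] yaw -9.31 along x 0.5009 ends 0.5008061538689662 0.5010196992243592
front rib top [ 0.5281 -0.1531] [ 0.5033 -0.3187] yaw -8.50 along x 0.5473 ends 0.5459639632181104 0.548601567711714
front rib foot [ 0.5287 -0.1582] [ 0.5032 -0.317 ] yaw -9.14 along x 0.5478 ends 0.5474725628427324 0.5482157473502963
back rib top [ 0.568  -0.1667] [ 0.5453 -0.3257] yaw -8.14 along x 0.5894 ends 0.5876264871618069 0.5911645755285787
back rib foot [ 0.5717 -0.1653] [ 0.5463 -0.3242] yaw -9.09 along x 0.5915 ends 0.5910624145703042 0.5919247970040051
carcass top front [ 0.6487 -0.148 ] [ 0.616  -0.3056] yaw -11.74 along x 0.6609 ends 0.6641919284905754 0.6576252993748437
lip outer top [ 0.45   -0.1527] [ 0.4374 -0.251 ] yaw -7.31 along x 0.4707 ends 0.4689303429338042 0.472539765082194
floor left [ 0.5503 -0.1606  0.018 ] across -0.0686
floor right [ 0.5263 -0.3223  0.018 ] across -0.2320
wall L top [ 0.5323 -0.1388  0.09  ] across -0.0500
wall R top [ 0.5198 -0.3228  0.09  ] across -0.2336
tool along 0.4416567535266666 across -0.09734445367826378 yaw [ 0.9863 -0.1648  0.0014]
clasp y [ 0.0338 -0.0009 -0.024 ]
clasp y [-0.0408 -0.0009 -0.024 ]
```

Call:
arm_command(steps="0 0 0 -0.5 1.45 0 1;0 0 0 -0.8 2.32 0 1;0 0 0 -0.8 2.32 0 1;0 0 0 -0.8 2.32 0 1;0 0 0 -0.8 2.32 0 1;0 0 0 -0.8 2.32 0 1;0 0 0 0 0 0 1;0 0 0 0 0 1 1;0 0 0 0 0 1.8 1;0 0 0 0 0 1.8 1;0 0 0 0 0 1.8 1;0 0 0 0 0 1.8 1;0 0 0 0 0 1.8 1;0 0 0 0 0 1.6 1;0 0 0 0 0 0.8 1;0 0 0 0 0 0 1;0 0 0 0 0 0 1")

```text
clock: 9.5
tcp_pos: [0.5413, -0.2339, 0.1556]
tool_rot: [0.763, 0.647, -0.0, 0.0]
contact_force: [-0.2, -0.2, -2.3]
finger_gap: 0.299
finger_force: 60.6
```

```bash
python3 -c "
from h import *
s=wshot('pics/w4.png'); print(s['clock'],s['tcp_pos'],s['contact_force'])
ax=XR(-9.4);ay=np.array([-ax[1],ax[0],0]);print(s['tcp_pos']@ax,s['tcp_pos']@ay,R.from_quat(s['tool_rot']).as_matrix())"
```

```text
9.5 [ 0.5413 -0.2339  0.1556] [-0.1737 -0.2484 -2.3263]
0.5722065114589804 -0.14232649317274831 [[ 0.1639  0.9865  0.0002]
 [ 0.9865 -0.1639 -0.0011]
 [-0.001   0.0003 -1.    ]]
```

View pics/w4.png

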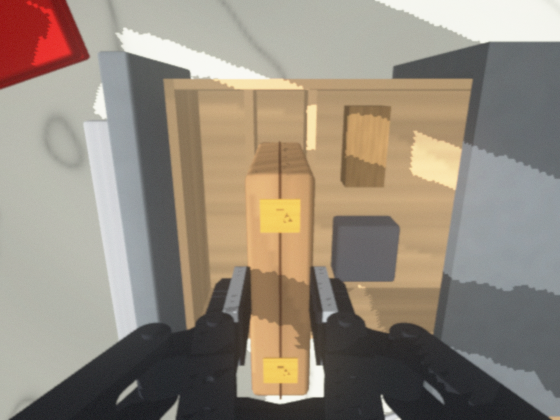

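The end face's foot spans columns 261–299 (centre 280). The ribs' inner edges are at columns 256 and 306 (centre 281), so the case is centred on the bay. I'm lowering it.

Call:
arm_command(steps="0 0 0 0 0 0.6 1;0 0 0 0 0 0.8 1;0 0 0 0 0 0.8 1;0 0 0 0 0 0.8 1;0 0 0 0 0 0.8 1;0 0 0 0 0 0.8 1;0 0 0 0 0 0.5 1;0 0 0 0 0 0.2 1;0 0 0 0 0 0.1 1;0 0 0 0 0 0 1;0 0 0 0 0 0 1")

```text
clock: 10.47
tcp_pos: [0.5418, -0.2349, 0.1019]
tool_rot: [0.763, 0.646, 0.0, 0.001]
contact_force: [-0.3, -0.3, -3.7]
finger_gap: 0.298
finger_force: 60.5
```

Call:
arm_command(steps="0 0 0 0 0 0.1 1;0 0 0 0 0 0.1 1;0 0 0 0 0 0.1 1;0 0 0 0 0 0 1;0 0 0 0 0 0 1")

```text
clock: 10.88
tcp_pos: [0.5414, -0.2348, 0.0985]
tool_rot: [0.763, 0.646, -0.0, 0.001]
contact_force: [0.9, 0.7, -4.3]
finger_gap: 0.296
finger_force: 60.5
```

Call:
arm_command(steps="0 0 0 0 0 0.1 1;0 0 0 0 0 0.1 1;0 0 0 0 0 0 1;0 0 0 0 0 0 1")

```text
clock: 11.22
tcp_pos: [0.5417, -0.2347, 0.0969]
tool_rot: [0.763, 0.646, 0.0, 0.001]
contact_force: [-0.5, 0.4, -0.5]
finger_gap: 0.296
finger_force: 61.0
```

Call:
arm_command(steps="0 0 0 0 0 0.05 1;0 0 0 0 0 0 1;0 0 0 0 0 0 1")

```text
clock: 11.47
tcp_pos: [0.542, -0.2348, 0.0968]
tool_rot: [0.763, 0.646, 0.0, 0.001]
contact_force: [-1.3, 1.9, 4.2]
finger_gap: 0.293
finger_force: 61.6
```

Call:
arm_command(steps="0 0 0 0 0 0 0.2;0 0 0 0 0 0 0;0 0 0 0 0 0 -0.3;0 0 0 0 0 0 -0.3;0 0 0 0 0 0 -0.3;0 0 0 0 0 0 -0.3;0 0 0 0 0 0 -0.3")

```text
clock: 12.05
tcp_pos: [0.5415, -0.2348, 0.0959]
tool_rot: [0.763, 0.646, -0.0, 0.001]
contact_force: [-0.0, -0.5, 0.0]
finger_gap: 0.656
finger_force: 0.0
```

Call:
arm_command(steps="0 0 0 0 0 -0.4 -0.3;0 0 0 0 0 -0.8 -0.3;0 0 0 0 0 -1 -0.3;0 0 0 0 0 -1.5 -0.3;0 0 0 0 0 -2 -0.3;0 0 0 0 0 -2 -0.3;0 0 0 0 0 -2 -0.3;0 0 0 0 0 -2 -0.3;0 0 0 0 -2 0 -0.3;0 0 0 0 -3.5 0 -0.3;0 0 0 0 -3.5 0 0.3;0 0 0 0 -3.5 0 1;0 0 0 0 -3 0 1;0 0 0 0 -2 0 1;0 0 0 0 0 0 1;0 0 0 0 0 0 1")

```text
clock: 13.38
tcp_pos: [0.3687, -0.206, 0.2142]
tool_rot: [0.764, 0.646, 0.0, 0.002]
contact_force: [0.3, -0.4, -0.0]
finger_gap: -0.001
finger_force: 0.0
```

```bash
python3 -c "
from h import *
s=wshot('pics/w5.png'); print(s['clock'],s['tcp_pos'],s['joint_pos'],s['contact_force'])
ax=XR(-9.4);ay=np.array([-ax[1],ax[0],0]);print(s['tcp_pos']@ax,s['tcp_pos']@ay)"
```

```text
13.3833 [ 0.3687 -0.206   0.2142] [-0.6597  0.0661 -0.3182  1.1825 -0.0004  1.0778] [ 0.2593 -0.4343 -0.012 ]
0.39741500966702087 -0.1430171339309587
```

View pics/w5.png

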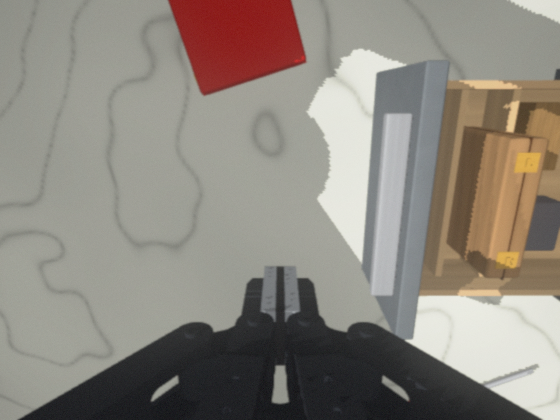

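The case stands upright in the bay, clasps at (527,162) and (508,260), free of the gripper. The lip's outer edge is at about column 378. I'm lowering the closed fingers in front of the lip and moving up to it.

Call:
arm_command(steps="0 0 0 0 0 1.5 1;0 0 0 0 0 2 1;0 0 0 0 0 2 1;0 0 0 0 0 2 1;0 0 0 0 0 1.5 1;0 0 0 0 0 0.8 1;0 0 0 0 1.2 0 1;0 0 0 0 1.2 0 1;0 0 0 0 1.2 0 1;0 0 0 0 0.8 0 1;0 0 0 0 0.4 0 1;0 0 0 0 0.3 0 1;0 0 0 0 0.3 0 1;0 0 0 0 0.3 0 1;0 0 0 0 0.3 0 1;0 0 0 0 0.3 0 1")

```text
clock: 14.77
tcp_pos: [0.431, -0.2163, 0.1149]
tool_rot: [0.763, 0.646, -0.0, 0.001]
contact_force: [-0.4, -0.1, 1.0]
finger_gap: 0.0
finger_force: 0.0
```

Call:
arm_command(steps="0 0 0 0 0.3 0 1;0 0 0 0 0.3 0 1;0 0 0 0 0.3 0 1;0 0 0 0 0.3 0 1")

```text
clock: 15.1
tcp_pos: [0.4431, -0.2183, 0.1149]
tool_rot: [0.763, 0.646, -0.0, 0.001]
contact_force: [-0.0, -0.1, -0.0]
finger_gap: 0.002
finger_force: 0.0
```

Call:
arm_command(steps="0 0 0 0 0.3 0 1;0 0 0 0 0.3 0 1;0 0 0 0 0.3 0 1;0 0 0 0 0.3 0 1")

```text
clock: 15.43
tcp_pos: [0.4543, -0.2201, 0.1147]
tool_rot: [0.763, 0.646, -0.001, 0.0]
contact_force: [-2.1, 0.3, 1.1]
finger_gap: -0.005
finger_force: 0.9
```

Call:
arm_command(steps="0 0 0 0 0.4 0 1;0 0 0 0 0.5 0 1;0 0 0 0 0.6 0 1;0 0 0 0 0.6 0 1;0 0 0 0 0.6 0 1;0 0 0 0 0.6 0 1;0 0 0 0 0.6 0 1;0 0 0 0 0.6 0 1;0 0 0 0 0.6 0 1;0 0 0 0 0.6 0 1;0 0 0 0 0.6 0 1;0 0 0 0 0.5 0 1;0 0 0 0 0.5 0 1;0 0 0 0 0.5 0 1;0 0 0 0 0.4 0 1;0 0 0 0 0.4 0 1")

```text
clock: 16.77
tcp_pos: [0.5399, -0.2345, 0.115]
tool_rot: [0.763, 0.646, -0.0, 0.001]
contact_force: [-2.1, 0.4, -1.2]
finger_gap: -0.001
finger_force: 0.9
```

```bash
python3 - <<'E'
from h import *
s=monitor.sense();ax=XR(-9.4);print(s['clock'],s['tcp_pos'],s['tcp_pos']@ax,s['contact_force'])
w=cams.capture("wrist");t=cams.capture("top");sc=cams.capture("scene")
a=cv2.resize(t[160:260,300:420],(399,300));b=cv2.resize(sc[180:280,150:270],(399,300))
cv2.imwrite("pics/m6.png",np.vstack([np.hstack([a,b]),np.hstack([cv2.resize(w,(399,299)),np.zeros((299,399,3),np.uint8)])]))
E
```

```text
16.7667 [ 0.5399 -0.2345  0.115 ] 0.5709671518065179 [-2.1419  0.3516 -1.2372]
```

View pics/m6.png

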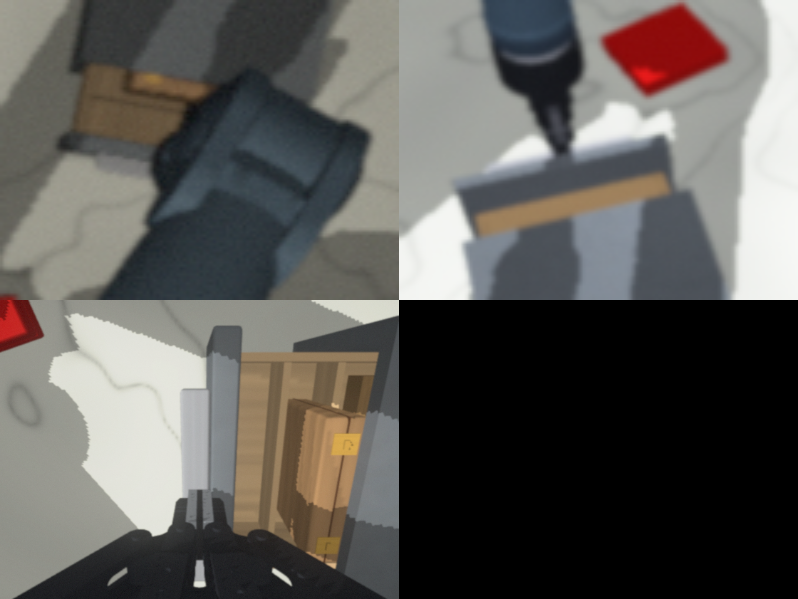

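The montage shows the drawer about half shut, with the panel pushed along by the fingers and the case upright in its bay. It sits at (330,470) in the wrist panel and clears the carcass. I keep pushing gently.

Call:
arm_command(steps="0 0 0 0 0.4 0 1;0 0 0 0 0.5 0 1;0 0 0 0 0.5 0 1;0 0 0 0 0.5 0 1;0 0 0 0 0.5 0 1;0 0 0 0 0.5 0 1;0 0 0 0 0.5 0 1;0 0 0 0 0.4 0 1;0 0 0 0 0.4 0 1;0 0 0 0 0.3 0 1;0 0 0 0 0.2 0 1")

```text
clock: 17.83
tcp_pos: [0.5863, -0.2422, 0.1149]
tool_rot: [0.763, 0.646, -0.0, 0.001]
contact_force: [-1.7, -0.0, 0.7]
finger_gap: 0.004
finger_force: 0.8
```

Call:
arm_command(steps="0 0 0 0 0.2 0 1;0 0 0 0 0.2 0 1;0 0 0 0 0.2 0 1;0 0 0 0 0.2 0 1;0 0 0 0 0.2 0 1")

```text
clock: 18.25
tcp_pos: [0.5957, -0.2438, 0.1149]
tool_rot: [0.763, 0.646, -0.0, 0.001]
contact_force: [-2.2, -0.5, -0.1]
finger_gap: 0.002
finger_force: 0.8
```

Call:
arm_command(steps="0 0 0 0 0.15 0 1;0 0 0 0 0.15 0 1;0 0 0 0 0.15 0 1;0 0 0 0 0.15 0 1")

```text
clock: 18.58
tcp_pos: [0.6017, -0.2448, 0.1149]
tool_rot: [0.763, 0.646, -0.0, 0.001]
contact_force: [-1.4, -0.0, -1.1]
finger_gap: 0.001
finger_force: 0.8
```

Call:
arm_command(steps="0 0 0 0 0.1 0 1;0 0 0 0 0.1 0 1;0 0 0 0 0.1 0 1;0 0 0 0 0.1 0 1")

```text
clock: 18.92
tcp_pos: [0.6056, -0.2455, 0.115]
tool_rot: [0.763, 0.646, -0.0, 0.001]
contact_force: [-1.8, 0.8, -1.3]
finger_gap: 0.003
finger_force: 0.8
```

Call:
arm_command(steps="0 0 0 0 0.1 0 1;0 0 0 0 0.1 0 1;0 0 0 0 0.1 0 1;0 0 0 0 0.1 0 1")

```text
clock: 19.25
tcp_pos: [0.6096, -0.2461, 0.115]
tool_rot: [0.763, 0.646, -0.0, 0.001]
contact_force: [-1.7, 0.3, -1.5]
finger_gap: 0.0
finger_force: 0.8
```

Call:
arm_command(steps="0 0 0 0 0.1 0 1;0 0 0 0 0.1 0 1;0 0 0 0 0 0 1")

```text
clock: 19.5
tcp_pos: [0.6099, -0.2462, 0.1149]
tool_rot: [0.763, 0.646, -0.001, -0.001]
contact_force: [-6.0, 1.8, 1.5]
finger_gap: 0.002
finger_force: 3.1
```

Call:
arm_command(steps="0 0 0 0 0.1 0 1;0 0 0 0 0.1 0 1;0 0 0 0 0 0 1")

```text
clock: 19.75
tcp_pos: [0.61, -0.2462, 0.1148]
tool_rot: [0.763, 0.646, -0.002, -0.002]
contact_force: [-11.1, 1.3, 4.3]
finger_gap: 0.001
finger_force: 5.4
```

It has reached a hard stop where expected. I'm backing off slowly.

Call:
arm_command(steps="0 0 0 0 -0.2 0 1;0 0 0 0 -0.2 0 1;0 0 0 0 -0.3 0 1;0 0 0 0 -0.5 0 1;0 0 0 0 -1 0 1;0 0 0 0 -1.5 0 1;0 0 0 0 -2 0 1;0 0 0 0 -2 0 1;0 0 0 0 -2 0 1;0 0 0 0 -1 0 1;0 0 0 0 0 -2 1;0 0 0 0 0 -3 1;0 0 0 0 0 -3 1;0 0 0 0 0 -2 1;0 0 0 0 0 0 1;0 0 0 0 0 0 1")

```text
clock: 21.08
tcp_pos: [0.5093, -0.2298, 0.2168]
tool_rot: [0.763, 0.646, 0.001, 0.003]
contact_force: [-0.2, -0.9, -0.9]
finger_gap: 0.0
finger_force: 0.0
```

```bash
python3 - <<'E'
from h import *
s=wshot("pics/w7.png");print(s['clock'],s['tcp_pos'],s['contact_force'])
im=cv2.imread("pics/w7.png");hsv=cv2.cvtColor(im,cv2.COLOR_BGR2HSV)
m=((hsv[...,0]<28)&(hsv[...,1]>70)&(hsv[...,2]>50));m[:, :290]=0
print("wood px right of tool (open drawer?)",m.sum(), np.argwhere(m).mean(0) if m.any() else None)
sc=cams.capture("scene");a=cv2.imread("pics/scene0.png")
h=cv2.cvtColor(sc,cv2.COLOR_BGR2HSV)[195:275,160:245];h0=cv2.cvtColor(a,cv2.COLOR_BGR2HSV)[195:275,160:245]
f=lambda h:((h[...,0]<28)&(h[...,1]>70)&(h[...,2]>70)).sum()
print("drawer wood px scene before/after",f(h0),f(h))
d=cv2.absdiff(a,sc).max(2)>40
for k,(y0,y1,x0,x1) in dict(plaque=(180,212,291,319),figure=(235,268,272,290),jar=(222,250,313,336),red=(180,212,210,250)).items(): print(k,d[y0:y1,x0:x1].sum())
E
```

```text
21.0833 [ 0.5093 -0.2298  0.2168] [-0.2453 -0.8855 -0.8723]
wood px right of tool (open drawer?) 4192 [381.0499 526.4566]
drawer wood px scene before/after 2001 386
plaque 0
figure 0
jar 4
red 566
```

```bash
python3 - <<'E'
from h import *
sc=cams.capture("scene");h=cv2.cvtColor(sc,cv2.COLOR_BGR2HSV)
m=(h[...,0]>7)&(h[...,0]<28)&(h[...,1]>70)&(h[...,2]>70);print("scene wood",m[195:275,160:245].sum())
w=cv2.imread("pics/w7.png")
print("wrist gray rows150,200:",[cv2.cvtColor(w,cv2.COLOR_BGR2GRAY)[r,300:560:6].tolist() for r in(150,220)])
P=wpose("pics/w7.png");h=cv2.cvtColor(w,cv2.COLOR_BGR2HSV)
print("wood in drawer zone",((h[:300,290:,0]>7)&(h[:300,290:,0]<28)&(h[:300,290:,1]>70)).sum())
R1=(h[...,0]<5)&(h[...,1]>180);c=np.argwhere(R1).mean(0)[::-1];print("red at",c,hit("wrist",c,.03,P))
P=wpose("pics/w5.png");h=cv2.cvtColor(cv2.imread("pics/w5.png"),cv2.COLOR_BGR2HSV)
c=np.argwhere((h[...,0]<5)&(h[...,1]>180)).mean(0)[::-1];print(c,hit("wrist",c,.03,P))
E
```

```text
scene wood 0
wrist gray rows150,200: [[214, 211, 212, 213, 211, 212, 200, 187, 190, 201, 205, 210, 207, 211, 211, 111, 109, 109, 166, 163, 162, 158, 124, 104, 124, 119, 117, 97, 103, 118, 117, 116, 119, 116, 114, 111, 81, 88, 78, 76, 78, 81, 75, 77], [216, 217, 216, 216, 199, 216, 217, 217, 217, 217, 216, 217, 217, 216, 115, 113, 119, 174, 163, 163, 161, 106, 128, 121, 118, 112, 104, 117, 116, 115, 116, 116, 116, 114, 114, 113, 113, 113, 117, 114, 113, 110, 114, 114]]
wood in drawer zone 0
red at [76.0501 38.5783] [ 0.356  -0.0776  0.03  ]
[237.7165  34.9187] [ 0.3538 -0.074   0.03  ]
```

```bash
python3 -c "
from bench import r
print(r.job_done())"
```

```text
the job is handed in; nothing more can be done
None
```

The case was set down upright, clasps up, between the ribs and released; the drawer was then pushed gently to its stop, and the job was handed in at about 21 s, with no contact seen with the plaque, figure, jar or red box.

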